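# Clamp the display bar with its U-bolt

## Task

The wooden display bar lies loose in its stand: take the red-capped U-bolt out of the spares block, pass its legs down astride the bar and into the two holes of the steel plate below it, and press it fully home so that it bears on the bar. Feel for the holes gently, because the plate is not always in the middle; do not force the legs against the plate, and leave the bar in its cradles and the goods on the table where they are.

Things in the scene. Friction and masses are not known exactly. Their poses are not given: they have to be found in the camera images.
- clamp: steel U-bolt with red grip cap, 0.11 to 0.21 kg, loose, standing legs down. Origin midway between the leg tips; own z points up to the cap, x from leg to leg, y is the thin direction. Round legs 8 mm thick, centres 34 mm apart (x = -17, +17), tapered over the lowest 6 mm to 4.4 mm tips. Gap between legs 26 mm; the top of the round bend's inside is 63 mm above the tips
- clamp_cap (a point): centre of the clamp's red cap, 87 mm above the leg tips, axes as the clamp's. The cap is a block 32 mm (x) by 16 mm (y) by 42 mm high (66 to 108 mm above the tips). Take it by its flat sides 16 mm apart, fingers closing along y, fingertips no lower than 73 mm above the leg tips so that they stay clear of the bar
- spares_block: dark wooden block, 74 mm (x) by 40 mm (y) by 40 mm high, fixed; origin at the centre of its underside. The clamp starts upright in its two loose round holes (12 mm wide, 25 mm deep, tips 15 mm above the table), x and y directions alike
- bar_stand: wooden stand that holds the bar, fixed; origin at the centre of its underside, z up, y along the bar. Board 84 mm (x) by 270 mm (y) by 12 mm. Two cheeks at y = -110 and +110 mm (14 mm thick, 81 mm high) with open-topped cradles; the bar's axis lies 72 mm above the origin over x = 0, its top at 83 mm. With the clamp fully home, the bend rests on the bar and the leg tips are 20 mm above the origin
- plate_mid (a point): fixed point of the stand: the middle of the hole plate's adjustment range, level with the plate's top, 58 mm above the stand's origin and 3 mm under the bar; stand's axes. The level steel plate, 78 mm (x) by 64 mm (y) by 8 mm, stands anywhere from 12 mm to -y to 12 mm to +y of this point, different every time, its place not reported; held hard, no push below 60 N moves it
- hole_line (a point): fixed point of the stand, 50 mm above its origin (plate's underside), middle of the range. The plate's two round holes, 11 mm wide with 1 mm chamfer, lie at stand x = -17 and +17 mm, at one common y somewhere within -12 to +12 mm: found by feel or sight. Under them spring pins rub on the legs once the tips are 3 mm below this point: from there pressing in takes 5 to 15 N, and the pins then hold the clamp
- bar: pale wooden bar, 22 mm thick, 250 mm long, with 32 mm brass end knobs, 0.35 kg, loose in the cradles; origin at its middle on its axis, own y along it (it may roll about y)
- tin_pink: flat white balm tin with pink lid, 57 mm wide, 20 mm high, loose; origin under its centre; bystander
- tin_navy: flat white balm tin with dark blue lid, 57 mm wide, 20 mm high, loose; origin under its centre; bystander
- matchbox_red: red checked matchbox, 36 x 57 x 16 mm, loose; origin under its centre; bystander
- house_pink: pink ceramic house ornament, 40 x 48 x 87 mm, loose; origin under its centre; bystander

How it is judged (in metres and radians):
On the way, in this order (a step that is already met when the one before it is completed fails the run):
1. the clamp is lifted clear of the spares block (height (world z) of clamp above 0.06 m), for 0.2 s.
2. both legs are astride the bar and through the plate's holes (z of clamp in the frame of bar_stand between 0.01 and 0.05 m and x of clamp in the frame of bar_stand between -0.005 and 0.005 m and y of clamp in the frame of bar_stand between -0.017 and 0.017 m and angle between clamp's own z axis and vertical below 0.12 rad), for 0.1 s.
At the end, for the whole second after the job is handed in: the clamp stands upright (within 0.10 rad) astride the bar with its leg tips 16 to 23.5 mm above the stand's underside, within 4 mm of the stand's middle across the bar and 17 mm along it, at rest and released; the bar lies in its cradles (axis 69 to 75 mm above the stand's underside) (z of clamp in the frame of bar_stand between 0.016 and 0.0235 m and x of clamp in the frame of bar_stand between -0.004 and 0.004 m and y of clamp in the frame of bar_stand between -0.017 and 0.017 m and angle between clamp's own z axis and vertical below 0.1 rad and linear speed of clamp below 0.01 m/s and z of bar in the frame of bar_stand between 0.069 and 0.075 m); the robot touches nothing.
It fails at once if the clamp is forced against the stand or its plate (over 55 N) (contact force between clamp and bar_stand above 55 N).
It fails at once if the clamp is forced on to the bar (over 55 N) (contact force between clamp and bar above 55 N).
It fails at once if the bar is lifted or pushed out of place (over 20 mm) (distance of bar from where it was at the start of the episode above 0.02 m).
It fails at once if goods on the table are disturbed (over 20 mm) (distance of any of tin_pink, tin_navy, matchbox_red, house_pink from where it was at the start of the episode above 0.02 m).
It also fails if it takes over 58 s, if anything falls off the work surface, if the arm or the gripper's body presses on something with over 40 N, if the wrist force passes 120 N, or if a joint passes its speed limit or range.

## Robot

A 6-joint arm with a two-finger parallel gripper is mounted at the origin on a cart in front of the work surface, level with it; the furniture and walls round the work are solid. World frame = base frame: x ahead of the robot, y to its left, z up, the work surface at z = 0. Lengths are in m, angles in degrees, forces in N, time in s.
With the tool pointing down it reaches from about 0.275 to 1 m from the base axis. Payload 8.4 kg.
Tool frame: the origin (TCP) lies on the centre line of the jaws, within the pads' length; the fingertips stand 17 mm ahead of it and the grasp point (between the pads) lies 2 mm behind it (r.finger_overhang is the distance from the TCP to the fingertips, in m); z points along the fingers, y is the line along which they close (so a half turn about z gives the same grasp; the last joint's range is limited). The gripper opens to 85 mm and grips with 20 to 120 N. Pads are 22 mm wide; open, the fingers measure 114 mm over their backs; the gripper's body (76 mm by 85 mm) begins 54 mm behind the grasp point. The pads swing forward as they close: fully open they stand 13 mm farther back than shut.
Start: joints at [-66.944, 20.225, 93.587, -0, 66.188, -0.138], TCP at [0.246, -0.574, 0.209] pointing down, gripper open.
Joint ranges: [-150.9, 150.9], [-52.94, 120.26], [3.33, 152.33], [-74.26, 254.26], [0, 154.13], [-172.89, 172.89]. Speed limits (degrees/s): [127.2, 127.2, 159.86, 180, 180, 180].

## Interface

Orientations are given as a 3x3 rotation matrix whose columns are the frame's x, y, z axes.
In Python, from rig import r gives the robot as it stands. The module is installed in compiled form; this text tells all that it offers.
- The arm moves only by the tool play_rows, never from a script. Its argument "moves" is a list of rows, each a list of 3 entries, a list of its own where there are three numbers: the shift along the world's x, y, z scaled (see below), then the turn, a rotation vector about the world's x, y, z scaled (see below), then the gripper's target within -1 to 1 (shut at 1, half-way at 0, fully open at -1). In form: [[[x, y, z], [ax, ay, az], claw], ...]. A call has 1 to 20 rows; each row shifts and turns the commanded pose from where the row before left it; what a row does not reach is not made up. The controller multiplies each number of a shift by 40 mm and each number of a turn by pi/4 rad. A row lasts 1/8 s, in which the tool goes at most 62.5 mm and 10.7 degrees, less where a joint would pass 70% of its speed; a pose out of reach is approached as far as the arm can. A call with a number of a shift or a turn outside -1 to 1 is refused whole. A call with a gripper value outside its range is refused whole. The fingers move at their own pace and stop on an object; the grip force is fixed at half the most. Time passes only in rows, so rows that do not move let the fingers close. It gives the time, the measured TCP pose, the force, the opening and the grip force at its end, in the units of the state.
- r.get_obs(): the state, without advancing time (a new reading comes with each control period).
- r.read_camera(name): name is "scene" or "top" or "wrist"; returns the picture (384x512x3 uint8, blue, green, red); there is no depth.
- r.camera_info(name): a dict with "camera_matrix" (3x3 intrinsics, pixels), "k1" (the pictures are not rectified: a ray, as slopes to the right and down, at radius r is drawn at 1 + k1 r^2 times it, then the intrinsics apply), "eye" and "rotation" of the camera in the world. Camera axes: x right, y up, looking along -z (the intrinsics and any distortion apply to the point x, -y, -z); pixel columns grow to the right and rows downward; lengths in m; the calibration is good to about 2 mm. A picture is of the moment at which its call begins: read the wrist's pose just before it. camera_info takes no time and is no camera call; for the wrist camera it gives the pose at the moment of the call.
- r.close_job(): hands the job in; it is judged then, once.
The state is a dict: "t": time; "joint_pos": joint angles; "joint_vel": joint speeds; "joint_torque": joint torques, N m; "position": TCP position; "tool_rot": TCP orientation; "contact_force": force on the tool from outside, world axes, zero at the start; "ft_torque": the same for the moment, N m; "opening": opening from 0.0 (shut) to 1.0 (fully open); "gripper_force": force on a finger pad.
Only numpy, scipy, OpenCV 4.12 (cv2) and the standard library are available. Lean on these libraries where they do the work, as an engineer would, in place of code of your own. Each camera call takes 0.05 s, during which the arm holds its last target. There are 200 camera calls.

## Working session

There is one attempt and no reset: what is moved stays moved. The work goes in short steps, Python scripts to look and compute and a tool call to move; the robot and the scene stay as the last step left them, time stands still between calls to the robot, and variables do not carry over. Pictures are saved under pics/ and viewed, at most 10 in all, crops included, and the job is handed in when it is done.

Besides the shell and the picture viewer there is one more tool, called as name(argument=value, ...) on one line, values as JSON. play_rows: Moves the arm, as the interface text tells. Its arguments: {"type":"object","properties":{"moves":{"type":"array","items":{"type":"array"}}},"required":["moves"]}

```bash
mkdir -p pics; cat > h.py <<'E'
import numpy as np,cv2
from rig import r
def snap(n,f):
    i=r.camera_info(n); im=r.read_camera(n); cv2.imwrite('pics/'+f,im); return im,i
def ray(i,u,v):
    K=np.array(i['camera_matrix']); p=np.array([(u-K[0,2])/K[0,0],(v-K[1,2])/K[1,1]]); q=p.copy()
    for _ in range(20): q=p/(1+i['k1']*(q@q))
    return np.array(i['eye']),np.array(i['rotation'])@np.array([q[0],-q[1],-1])
def at(i,u,v,z):
    e,d=ray(i,u,v); return e+d*(z-e[2])/d[2]
def proj(i,P):
    c=np.array(i['rotation']).T@(np.array(P)-i['eye']); q=np.array([c[0],-c[1]])/-c[2]; q=q*(1+i['k1']*(q@q)); K=np.array(i['camera_matrix'])
    return K[0,0]*q[0]+K[0,2],K[1,1]*q[1]+K[1,2]
E
python3 - <<'E'
from h import *
a,i=snap('top','top.png'); b,j=snap('scene','scene.png')
for n,x in(('t',a),('s',b)): cv2.imwrite(f'pics/{n}b.png',cv2.resize(x,(800,600),interpolation=cv2.INTER_CUBIC))
print(i,j,r.get_obs(),r.finger_overhang)
E
```

```text
{'camera_matrix': array([[393.58524853,   0.        , 258.63510065],
       [  0.        , 393.58524853, 190.03835764],
       [  0.        ,   0.        ,   1.        ]]), 'k1': -0.07892146922711037, 'eye': array([0.47395533, 0.09588596, 0.94142474]), 'rotation': array([[ 0.01030446,  0.98876234, -0.14914038],
       [-0.9992398 ,  0.01579003,  0.03564402],
       [ 0.03759839,  0.14865972,  0.98817339]])} {'camera_matrix': array([[446.3003173 ,   0.        , 249.14001359],
       [  0.        , 446.3003173 , 191.47957213],
       [  0.        ,   0.        ,   1.        ]]), 'k1': 0.023724026106457814, 'eye': array([0.07645915, 0.6741826 , 0.44859126]), 'rotation': array([[-0.74360534,  0.29899187, -0.5980426 ],
       [-0.66817249, -0.2996268 ,  0.68100609],
       [ 0.02442569,  0.90599538,  0.42258224]])} {'t': 0.1, 'joint_pos': array([-6.69448622e+01,  2.02595188e+01,  9.36246725e+01, -2.70008398e-03,
        6.61897468e+01, -1.37584859e-01]), 'joint_vel': array([-0.02491717, -0.06263576, -0.01412995,  0.10394413,  0.02363914,
        0.06803384]), 'joint_torque': array([ 5.11830945e-05, -6.06354260e+01, -3.42820609e+01, -6.19965272e-05,
        3.95769806e-03,  1.71557701e-05]), 'position': array([ 0.24594303, -0.57406856,  0.20882694]), 'tool_rot': array([[ 9.19177853e-01,  3.93842325e-01, -5.45037717e-04],
       [ 3.93842701e-01, -9.19177109e-01,  1.17050727e-03],
       [-3.99908857e-05, -1.29056349e-03, -9.99999166e-01]]), 'contact_force': array([0.48716935, 0.72394517, 0.28477531]), 'ft_torque': array([-0.03275312, -0.02645209,  0.05230029]), 'gripper_force': 0.0, 'opening': 0.9989840375222341} 0.017
```

View pics/tb.png

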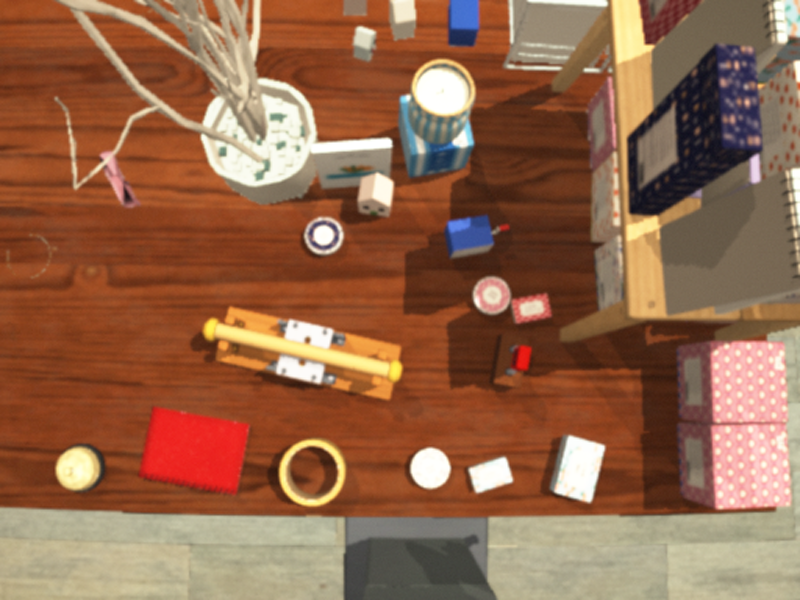

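View pics/sb.png

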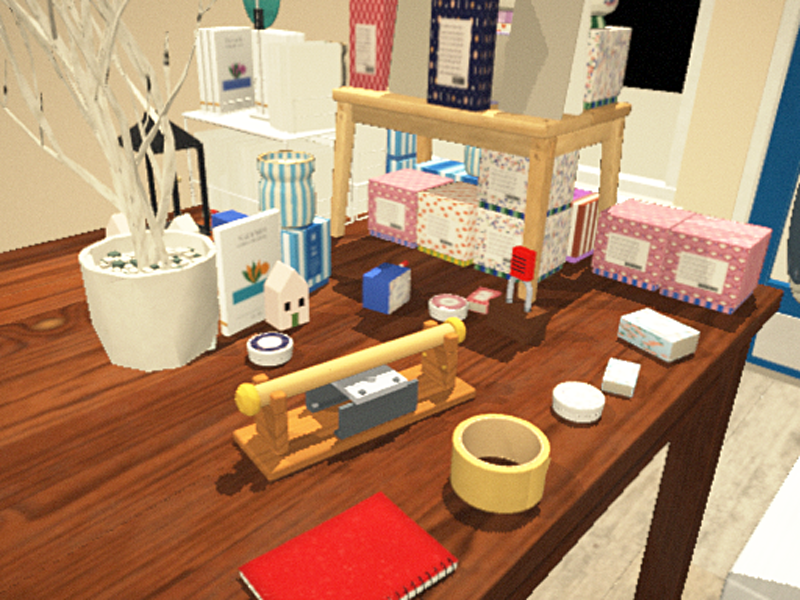

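```bash
python3 - <<'E'
from h import *
a=cv2.imread('pics/top.png'); 
c1=cv2.resize(a[185:265,125:265],(800,457),interpolation=cv2.INTER_CUBIC)
cv2.imwrite('pics/c1.png',c1)
b=cv2.resize(a[205:255,300:360],(480,400),interpolation=cv2.INTER_CUBIC)
s=cv2.imread('pics/scene.png')
b2=cv2.resize(s[150:220,310:355],(257,400),interpolation=cv2.INTER_CUBIC)
cv2.imwrite('pics/c2.png',np.hstack([b,b2]))
E
```

```text
(no output)
```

View pics/c1.png

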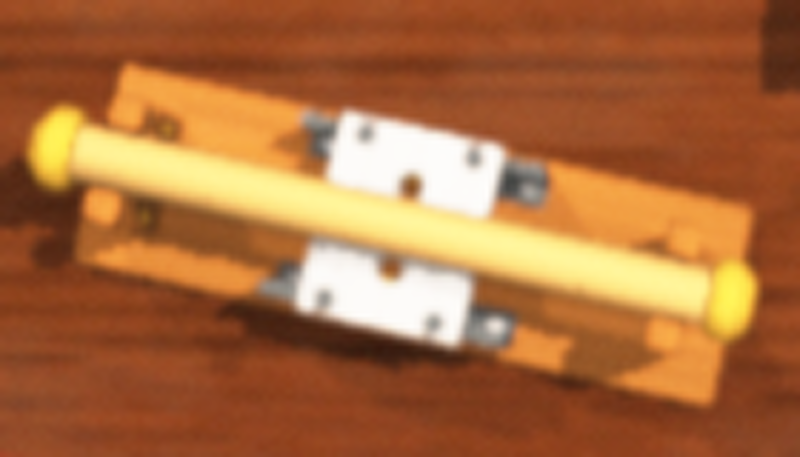

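View pics/c2.png

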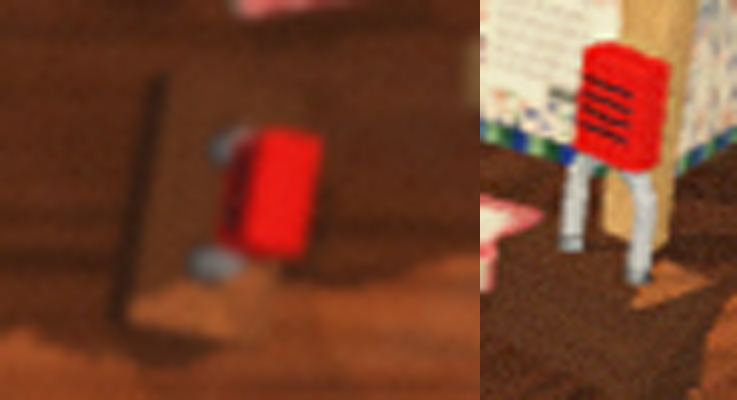

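```bash
python3 - <<'E'
from h import *
i=r.camera_info('top'); np.set_printoptions(precision=4,suppress=True)
k=5.7143
P=lambda x,y,z:at(i,(x+.5)/k-.5+125,(y+.5)/k-.5+185,z)
def ang(d): return np.degrees(np.arctan2(d[1],d[0]))
h1,h2=P(412,186,.058),P(390,266,.058)
print('holes',h1,h2,(h1+h2)/2,np.linalg.norm(h1-h2),ang(h1-h2))
pc=[P(x,y,.058) for x,y in((343,110),(503,147),(462,350),(297,308))]
print('plate',np.mean(pc,0),ang(pc[0]-pc[1]+pc[3]-pc[2])-90,ang(pc[0]-pc[3]+pc[1]-pc[2]),[np.linalg.norm(pc[a]-pc[(a+1)%4]) for a in range(4)])
bc=[P(x,y,.012) for x,y in((127,63),(752,210),(712,405),(78,260))]
print('board',np.mean(bc,0),ang(bc[0]-bc[1])-90,ang(bc[3]-bc[2])-90,[np.linalg.norm(bc[a]-bc[(a+1)%4]) for a in range(4)])
k1,k2=P(60,148,.072),P(733,300,.072); print('bar',(k1+k2)/2,ang(k1-k2)-90,np.linalg.norm(k1-k2))
C=lambda x,y,z:at(i,(x+.5)/8-.5+300,(y+.5)/8-.5+205,z)
cc=[C(x,y,.123) for x,y in((262,128),(323,136),(303,257),(243,247))]
print('cap',np.mean(cc,0),ang(cc[0]-cc[3]),ang(cc[1]-cc[2]),[np.linalg.norm(cc[a]-cc[(a+1)%4]) for a in range(4)])
l1,l2=C(232,145,.05),C(212,262,.05)
q=[C(x,y,.04) for x,y in((162,75),(122,318))]
print('blk left edge',q,ang(q[0]-q[1]),'legs',l1,l2)
E
```

```text
holes [0.5437 0.2022 0.058 ] [0.5123 0.2098 0.058 ] [0.528 0.206 0.058] 0.032287187507135974 -13.589735446525589
plate [0.5271 0.2059 0.058 ] -12.753187370898786 -10.440223220686601 [np.float64(0.06478641180014211), np.float64(0.0805982132062468), np.float64(0.06637112138509271), np.float64(0.07922065091407085)]
board [0.5275 0.2055 0.012 ] -12.389191328982392 -11.94813010641046 [np.float64(0.2667206231286117), np.float64(0.0814196387839776), np.float64(0.2669542778078582), np.float64(0.08346875119667874)]
bar [0.5278 0.2067 0.072 ] -11.82925464740687 0.26674655978080597
cap [ 0.5184 -0.0945  0.123 ] -9.994747692994183 -10.471772777193525 [np.float64(0.016342123993522726), np.float64(0.032256594691119723), np.float64(0.016051138045794867), np.float64(0.031656686411529716)]
blk left edge [array([ 0.5563, -0.0789,  0.04  ]), array([ 0.4864, -0.0666,  0.04  ])] -9.977980029911645 legs [ 0.5356 -0.097   0.05  ] [ 0.5023 -0.0908  0.05  ]
```

```bash
python3 - <<'E'
from h import *
i=r.camera_info('top'); j=r.camera_info('scene')
f=at(i,565*.64,335*.64,0); print('foot',f)
print('scene foot proj*1.5625',np.array(proj(j,f))*1.5625)
for z in (.1,.2,.25,.3,.35,.4): print(z,at(i,628*.64,315*.64,z),np.array(proj(j,[f[0],f[1],z]))*1.5625)
for n,u,v in(('pinktin',491,296),('match',532,307)): print(n,at(i,u*.64,v*.64,.02))
a,b=snap('wrist','w0.png'); print(b['eye'],b['rotation'])
E
```

```text
foot [ 0.56003462 -0.18968004  0.        ]
scene foot proj*1.5625 [524.45946001 301.14917902]
0.1 [ 0.58018884 -0.25129441  0.1       ] [531.73572219 239.50910281]
0.2 [ 0.5675634  -0.21003339  0.2       ] [539.7060846  172.47535733]
0.25 [ 0.56125069 -0.18940289  0.25      ] [543.98650921 136.68010543]
0.3 [ 0.55493797 -0.16877238  0.3       ] [548.48564831  99.20645087]
0.35 [ 0.54862526 -0.14814188  0.35      ] [553.2223712   59.91731687]
0.4 [ 0.54231254 -0.12751137  0.4       ] [558.21787784  18.65905295]
pinktin [ 0.61658571 -0.07010282  0.02      ]
match [ 0.60057718 -0.13327104  0.02      ]
[ 0.30751827 -0.54712948  0.37263904] [[ 3.92965455e-01  8.87246745e-01  2.41601664e-01]
 [-9.19552756e-01  3.79427412e-01  1.02262254e-01]
 [-9.38442274e-04 -2.62351009e-01  9.64972055e-01]]
```

play_rows(moves=[[[0.32, 0.946, 0], [0, 0, -0.0615], 0], [[0.32, 0.946, 0], [0, 0, -0.0615], 0], [[0.32, 0.946, 0], [0, 0, -0.0615], 0], [[0.32, 0.946, 0], [0, 0, -0.0615], 0], [[0.32, 0.946, 0], [0, 0, -0.0615], 0], [[0.32, 0.946, 0], [0, 0, -0.0615], 0], [[0.32, 0.946, 0], [0, 0, -0.0615], 0], [[0.32, 0.946, 0], [0, 0, -0.0615], 0], [[0.32, 0.946, 0], [0, 0, -0.0615], 0], [[0.32, 0.946, 0], [0, 0, -0.0615], 0], [[0.32, 0.946, 0], [0, 0, -0.0615], 0], [[0.32, 0.946, 0], [0, 0, -0.0615], 0], [[0.7375, 0.16, 0], [0, 0, 0], 0], [[0.7375, 0.16, 0], [0, 0, 0], 0], [[0.7375, 0.16, 0], [0, 0, 0], 0], [[0.7375, 0.16, 0], [0, 0, 0], 0], [[0, 0, 0], [0, 0, 0], 0], [[0, 0, 0], [0, 0, 0], 0]])

```text
t: 2.4
position: [0.5169, -0.0948, 0.2091]
tool_rot: [[0.985, -0.174, -0.001], [-0.174, -0.985, 0.0], [-0.001, 0.0, -1.0]]
contact_force: [0.2, -0.6, 0.5]
opening: 0.498
gripper_force: 0.0
```

```bash
python3 - <<'E'
from h import *
a,i=snap('wrist','w1.png'); o=r.get_obs(); print(o['t'],o['position'],o['tool_rot'],o['opening'],o['joint_pos'],o['contact_force'])
for P in([.5184,-.0945,.123],): print(np.array(proj(i,P))*1.5625)
cv2.imwrite('pics/w1b.png',cv2.resize(a,(800,600),interpolation=cv2.INTER_CUBIC))
E
```

```text
2.45 [ 0.51673569 -0.09485115  0.20917854] [[ 9.84738092e-01 -1.74039135e-01 -1.12649010e-03]
 [-1.74039101e-01 -9.84738734e-01  1.28990103e-04]
 [-1.13174776e-03  6.90318565e-05 -9.99999357e-01]] 0.49990561792733645 [-1.05617502e+01  1.14073112e+01  1.05685221e+02 -5.12475493e-03
  6.29722724e+01  8.94633300e+01] [ 0.31525098 -0.26551188 -0.06188577]
[407.35191358 294.4848324 ]
```

View pics/w1b.png

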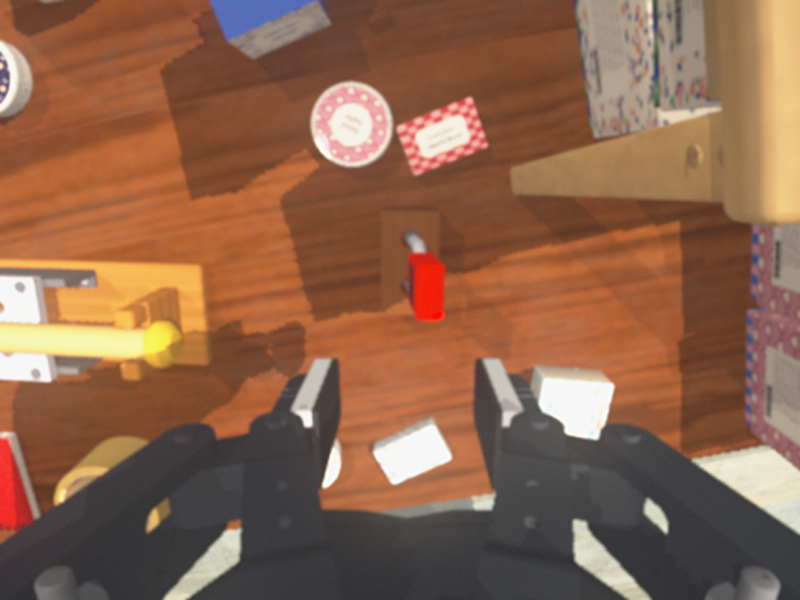

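```bash
python3 - <<'E'
from h import *
np.set_printoptions(precision=4,suppress=True)
i=r.camera_info('wrist'); s=r.camera_info('scene'); print(i)
a=cv2.imread('pics/w1.png')
for n,u,v,z in(('cap',428,293,.123),('tin',351,123,.02),('leg',410,238,.05),('match',443,135,.016),('knob',163,343,.072)): print(n,at(i,u*.64,v*.64,z))
t=r.camera_info('top')
print(at(t,523*.64,357*.64,.123),at(t,491*.64,296*.64,.02),at(t,532*.64,307*.64,.016))
# scene cap check
for P in([.5184,-.0945,.123],[.5184,-.105,.123],[.5356,-.097,.05]): 
  u,v=proj(s,P); print((u-310)*5.714+480,(v-150)*5.714)
b=cv2.resize(a[150:215,240:305],(585,585),interpolation=cv2.INTER_CUBIC); cv2.imwrite('pics/w1c.png',b)
E
```

```text
{'camera_matrix': array([[308.6667,   0.    , 260.0566],
       [  0.    , 308.6667, 191.7134],
       [  0.    ,   0.    ,   1.    ]]), 'k1': -0.06774580985256591, 'eye': array([ 0.5828, -0.1057,  0.3729]), 'rotation': array([[-0.175 ,  0.9498,  0.2594],
       [-0.9846, -0.1686, -0.0467],
       [-0.0007, -0.2636,  0.9646]])}
cap [ 0.5171 -0.1056  0.123 ]
tin [ 0.62   -0.0729  0.02  ]
leg [ 0.5377 -0.1     0.05  ]
match [ 0.601 -0.135  0.016]
knob [0.5006 0.0762 0.072 ]
[ 0.5185 -0.0941  0.123 ] [ 0.6166 -0.0701  0.02  ] [ 0.6011 -0.1343  0.016 ]
620.5979395226921 50.891652872550644
636.091615810194 43.693977565607426
564.8384087010842 217.97254175818105
```

View pics/w1c.png

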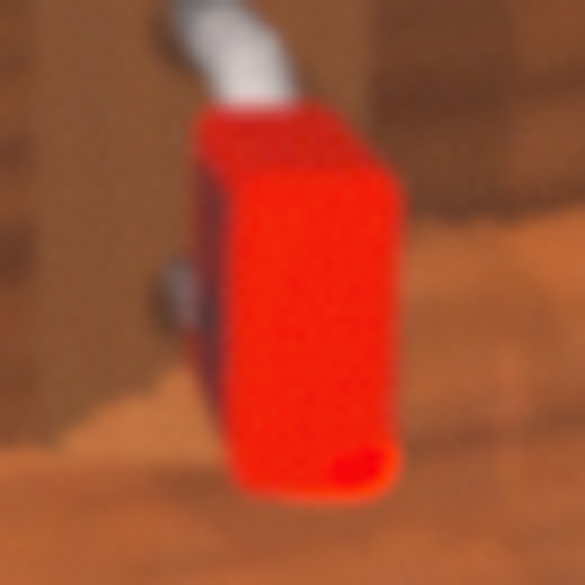

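```bash
python3 - <<'E'
from h import *
a,i=snap('top','top2.png');s,j=snap('scene','scene2.png')
b=cv2.resize(a[205:255,300:360],(480,400),interpolation=cv2.INTER_CUBIC)
b2=cv2.resize(s[150:220,310:355],(257,400),interpolation=cv2.INTER_CUBIC)
cv2.imwrite('pics/c3.png',np.hstack([b,b2]))
E
```

```text
(no output)
```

View pics/c3.png

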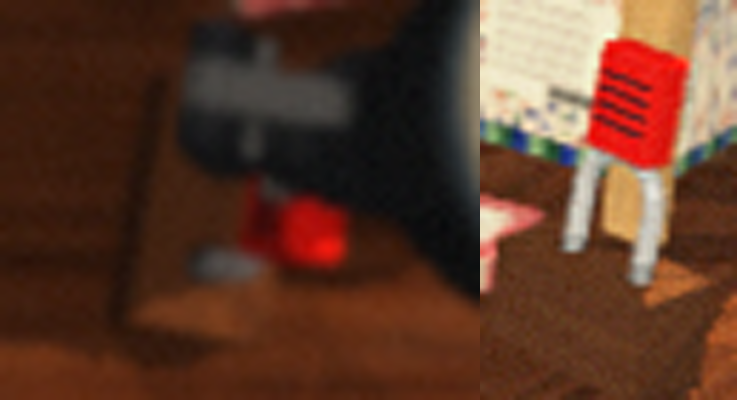

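play_rows(moves=[[[0.03, 0, 0], [0, 0, 0], -0.5], [[0, 0, 0], [0, 0, 0], -0.5], [[0, 0, -0.51], [0, 0, 0], -0.5], [[0, 0, -0.51], [0, 0, 0], -0.5], [[0, 0, -0.51], [0, 0, 0], -0.5], [[0, 0, -0.51], [0, 0, 0], -0.5], [[0, 0, -0.51], [0, 0, 0], -0.5], [[0, 0, 0], [0, 0, 0], -0.5], [[0, 0, 0], [0, 0, 0], 0.2], [[0, 0, 0], [0, 0, 0], 0.6], [[0, 0, 0], [0, 0, 0], 1], [[0, 0, 0], [0, 0, 0], 1], [[0, 0, 0], [0, 0, 0], 1], [[0, 0, 0], [0, 0, 0], 1], [[0, 0, 0], [0, 0, 0], 1]])

```text
t: 4.42
position: [0.5189, -0.0948, 0.1075]
tool_rot: [[0.985, -0.174, -0.0], [-0.174, -0.985, -0.0], [-0.0, 0.0, -1.0]]
contact_force: [-0.3, 0.1, -0.6]
opening: 0.001
gripper_force: 0.0
```

```bash
python3 - <<'E'
from h import *
a,i=snap('wrist','w2.png');s,j=snap('scene','scene3.png')
b=cv2.resize(a[130:330,130:390],(400,308),interpolation=cv2.INTER_CUBIC)
b2=cv2.resize(s[130:220,290:380],(308,308),interpolation=cv2.INTER_CUBIC)
cv2.imwrite('pics/c4.png',np.hstack([b,b2]))
E
```

```text
(no output)
```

View pics/c4.png

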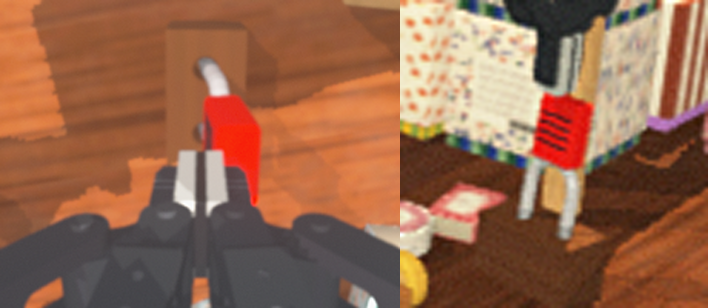

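```bash
python3 - <<'E'
from h import *
np.set_printoptions(precision=4,suppress=True)
s=r.camera_info('scene');w=r.camera_info('wrist');o=r.get_obs();print(o['position'],o['opening'])
for P in([.519,-.095,.0905],[.519,-.095,.1075],[.519,-.095,.123],[.517,-.105,.123],[.517,-.103,.081]):
  u,v=proj(s,P);a,b=proj(w,P); print(P,(u-290)*3.422+400,(v-130)*3.422,'|',(a-130)*1.538,(b-130)*1.538)
E
python3 -c "
import cv2,numpy as np
s=cv2.imread('pics/scene3.png');w=cv2.imread('pics/w2.png')
cv2.imwrite('pics/c5.png',np.hstack([cv2.resize(s[130:195,315:365],(400,520),interpolation=2),cv2.resize(w[180:260,220:280],(390,520),interpolation=2)]))"
```

```text
[ 0.5189 -0.0948  0.1074] 0.0010842987027923838
[0.519, -0.095, 0.0905] 546.641223155129 147.99943779620023 | 202.9959174075941 136.548323556421
[0.519, -0.095, 0.1075] 549.5446682254033 122.26994118885446 | 203.23747792095213 152.47894419065958
[0.519, -0.095, 0.123] 552.235011994027 98.45885631188322 | 203.49987474043164 169.81072907754017
[0.517, -0.105, 0.123] 563.9029063146106 95.18905353125963 | 233.57464886318863 170.39352688609847
[0.517, -0.103, 0.081] 554.7957972740683 159.51807411698573 | 222.27414902077035 130.04196233393296
```

View pics/c5.png

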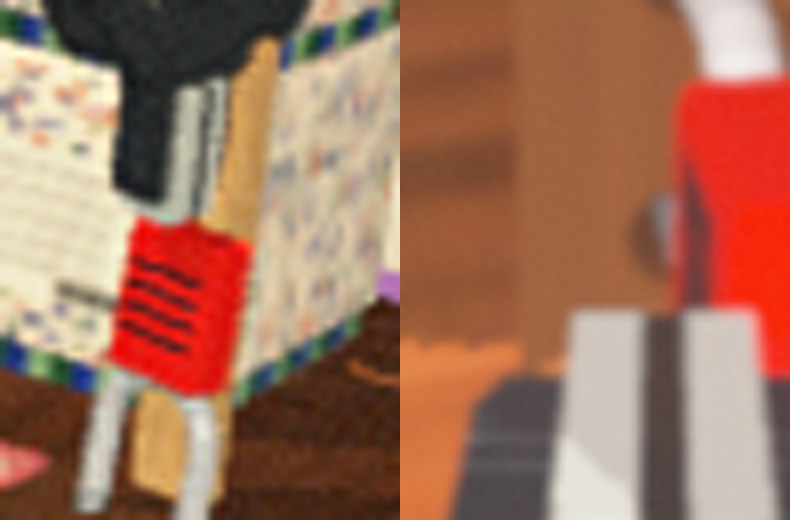

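```bash
python3 - <<'E'
from h import *
np.set_printoptions(precision=4,suppress=True)
s=r.camera_info('scene');w=r.camera_info('wrist');o=r.get_obs();print(w['eye'],o['joint_pos'])
print(at(w,237.9,147.6,.04),at(w,130+247/1.538,130+27/1.538,.04))
from scipy.optimize import least_squares
obs=[(w,259,227.7),(s,335.5,156.5)]
f=lambda P:np.concatenate([np.array(proj(c,P))-[u,v] for c,u,v in obs])
q=least_squares(f,[.519,-.095,.1]);print(q.x,q.fun)
E
```

```text
[ 0.5848 -0.1056  0.2713] [-10.5174  18.8441 110.6819   0.0007  50.4801  89.5042]
[ 0.5595 -0.0841  0.04  ] [ 0.5526 -0.1229  0.04  ]
[ 0.5264 -0.0949  0.1244] [ 0.7089  0.7293 -4.0073  0.7484]
```

play_rows(moves=[[[0, 0, 0.3], [0, 0, 0], 1], [[0, 0, 0], [0, 0, 0], -0.5], [[0, 0, 0], [0, 0, 0], -0.5], [[0, 0, 0], [0, 0, 0], -0.5], [[0, 0, 0], [0, 0, 0], -0.5], [[0, 0, -0.3], [0, 0, 0], -0.5], [[0, 0, -0.25], [0, 0, 0], -0.5], [[0, 0, -0.25], [0, 0, 0], -0.5], [[0, 0, -0.2], [0, 0, 0], -0.5], [[0, 0, 0], [0, 0, 0], -0.5]])

```text
t: 5.78
position: [0.5184, -0.0947, 0.0786]
tool_rot: [[0.985, -0.174, -0.001], [-0.174, -0.985, 0.0], [-0.001, -0.0, -1.0]]
contact_force: [-0.6, -0.6, -0.2]
opening: 0.748
gripper_force: 0.0
```

```bash
python3 - <<'E'
from h import *
o=r.get_obs();print(o['position'],o['opening'],o['contact_force'])
w,i=snap('wrist','w3.png');s,j=snap('scene','scene4.png')
cv2.imwrite('pics/c6.png',np.hstack([cv2.resize(s[130:195,315:365],(400,520),interpolation=2),cv2.resize(w[160:290,210:310],(400,520),interpolation=2)]))
E
```

```text
[ 0.51838125 -0.0947189   0.07863298] 0.7482613665644446 [-0.62457202 -0.59298121 -0.20137584]
```

View pics/c6.png

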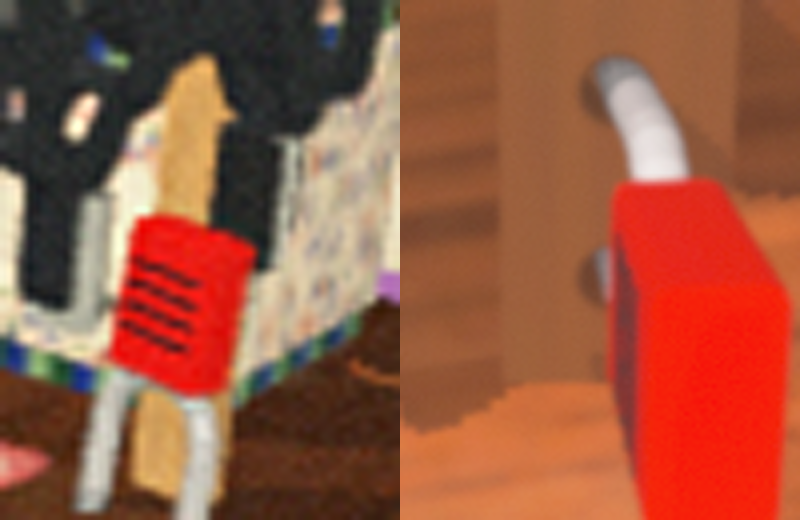

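play_rows(moves=[[[0, 0, 0], [0, 0, 0], 0.2], [[0, 0, 0], [0, 0, 0], 0.3], [[0, 0, 0], [0, 0, 0], 0.4], [[0, 0, 0], [0, 0, 0], 0.5], [[0, 0, 0], [0, 0, 0], 0.6], [[0, 0, 0], [0, 0, 0], 1], [[0, 0, 0], [0, 0, 0], 1], [[0, 0, 0], [0, 0, 0], 1], [[0, 0, 0], [0, 0, 0], 1]])

```text
t: 7.0
position: [0.5191, -0.0947, 0.0796]
tool_rot: [[0.985, -0.174, 0.0], [-0.174, -0.985, 0.0], [0.0, -0.0, -1.0]]
contact_force: [-0.7, 0.5, 3.7]
opening: 0.171
gripper_force: 60.5
```

play_rows(moves=[[[0, 0, 0.2], [0, 0, 0], 1], [[0, 0, 0.3], [0, 0, 0], 1], [[0, 0, 0.3], [0, 0, 0], 1], [[0, 0, 0.3], [0, 0, 0], 1], [[0, 0, 0.3], [0, 0, 0], 1], [[0, 0, 0.3], [0, 0, 0], 1], [[0, 0, 0.4], [0, 0, 0], 1], [[0, 0, 0.4], [0, 0, 0], 1], [[0, 0, 0], [0, 0, 0], 1], [[0, 0, 0], [0, 0, 0], 1]])

```text
t: 8.25
position: [0.5187, -0.0948, 0.1793]
tool_rot: [[0.985, -0.174, -0.0], [-0.174, -0.985, 0.0], [-0.0, -0.0, -1.0]]
contact_force: [0.2, 0.9, -1.0]
opening: 0.172
gripper_force: 59.8
```

```bash
python3 - <<'E'
from h import *
np.set_printoptions(precision=4,suppress=True)
o=r.get_obs();print(o['t'],o['position'],o['opening'],o['contact_force'],o['ft_torque'])
w,i=snap('wrist','w4.png');s,j=snap('scene','scene5.png');t,_=snap('top','top4.png')
u,v=map(int,proj(j,[.519,-.095,.15]))
print(u,v)
cv2.imwrite('pics/c7.png',np.hstack([cv2.resize(s[v-40:v+50,u-35:u+35],(404,520),interpolation=2),cv2.resize(w[160:290,210:310],(396,520),interpolation=2)]))
E
```

```text
8.25 [ 0.5187 -0.0948  0.1793] 0.17202149820522744 [ 0.2131  0.9499 -1.0099] [-0.0001 -0.0143 -0.0374]
335 146
```

View pics/c7.png

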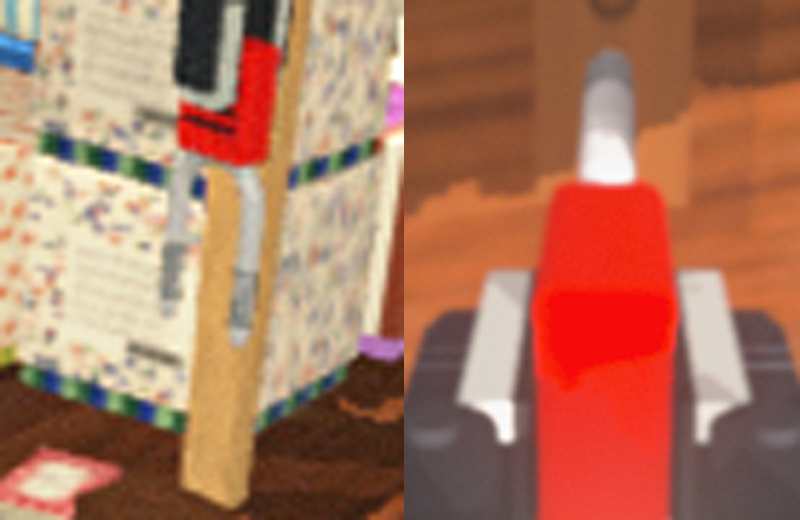

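```bash
cat > fit.py <<'E'
from h import *
from scipy.optimize import least_squares
from scipy.spatial.transform import Rotation as R
np.set_printoptions(precision=4,suppress=True)
s=r.camera_info('scene');w=r.camera_info('wrist')
W=lambda x,y:(w,210+(x-404)/3.96-.5,160+y/4-.5)
S=lambda x,y:(s,300+x/5.77-.5,106+y/5.78-.5)
ob=[(S(170,311),[-.017,0,0]),(S(240,344),[.017,0,0]),(S(180,150),[-.016,.008,.066]),
 (W(612,52),[.017,0,0]),(W(550,188),[.016,.008,.066]),(W(660,186),[.016,-.008,.066]),(W(540,290),[.016,.008,.108]),(W(676,288),[.016,-.008,.108])]
def f(p):
    Q=R.from_euler('zyx',[p[3],p[4],p[5]]).as_matrix(); out=[]
    for (c,u,v),l in ob: out+=list(np.array(proj(c,Q@l+p[:3]))-[u,v])
    return np.array(out+[ (p[5])*20,(p[3]+.1745)*20])
q=least_squares(f,[.519,-.095,.115,-.17,0,0],loss='soft_l1');print(q.x[:3],np.degrees(q.x[3:]));print(q.fun.reshape(-1,2))
E
python3 fit.py
```

```text
[ 0.5175 -0.0944  0.1188] [-10.8458   1.7537  -0.3645]
[[ 11.9826   3.8653]
 [-12.3706  -6.33  ]
 [  9.8471   1.099 ]
 [ -0.3696   5.8365]
 [ -0.5225  -2.8294]
 [  1.4724  -1.833 ]
 [ -3.8927  -0.0698]
 [  1.2104   1.1195]
 [ -0.1272  -0.2959]]
```

```bash
sed -i 's/(S(170,311),\[-.017/(S(170,311),[.017/; s/(S(240,344),\[.017/(S(240,344),[-.017/; s/(S(180,150),\[-.016/(S(180,150),[.016/' fit.py; python3 fit.py
```

```text
[ 0.5167 -0.0948  0.1142] [-9.3116  1.1298 -0.4563]
[[-0.1881  1.4489]
 [ 0.1673  0.3476]
 [-1.6415 -0.1865]
 [-0.3174  5.4254]
 [ 0.0699 -2.4267]
 [ 1.2532 -2.1907]
 [-2.8518  0.4646]
 [ 0.8042  0.6716]
 [-0.1593  0.2396]]
```

play_rows(moves=[[[0.026, 0.4, 0], [0, 0, -0.004], 1], [[0.026, 0.752, 0], [0, 0, -0.004], 1], [[0.026, 0.752, 0], [0, 0, -0.004], 1], [[0.026, 0.752, 0], [0, 0, -0.004], 1], [[0.026, 0.752, 0], [0, 0, -0.004], 1], [[0.026, 0.752, 0], [0, 0, -0.004], 1], [[0.026, 0.752, 0], [0, 0, -0.004], 1], [[0.026, 0.752, 0], [0, 0, -0.004], 1], [[0.026, 0.752, 0], [0, 0, -0.004], 1], [[0.026, 0.752, 0], [0, 0, -0.004], 1], [[0, 0.35, 0], [0, 0, -0.004], 1], [[0, 0, 0], [0, 0, 0], 1], [[0, 0, 0], [0, 0, 0], 1]])

```text
t: 10.02
position: [0.5291, 0.2052, 0.1793]
tool_rot: [[0.978, -0.208, -0.0], [-0.208, -0.978, -0.001], [-0.0, 0.001, -1.0]]
contact_force: [0.7, -0.4, -1.9]
opening: 0.172
gripper_force: 59.9
```

```bash
cat > bar.py <<'E'
from h import *
np.set_printoptions(precision=4,suppress=True,linewidth=150)
import sys
o=r.get_obs();print(o['t'],o['position'],np.degrees(np.arctan2(*o['tool_rot'][[1,0],0])),o['contact_force'])
w,i=snap('wrist',sys.argv[1])
hsv=cv2.cvtColor(w,cv2.COLOR_BGR2HSV)
a=np.radians(-12); ex=np.array([np.cos(a),np.sin(a),0]); ey=np.array([-np.sin(a),np.cos(a),0]); c=np.array([.528,.206,0])
# sample profile across bar at height of axis, for stations along bar
for y in(-.09,-.075,-.06,-.05,.05,.06,.075,.09):
    row=[]
    for x in np.arange(-.024,.025,.002):
        u,v=proj(i,c+ex*x+ey*y+[0,0,.072]); u,v=int(round(u)),int(round(v))
        row.append(int(w[v,u,1]) if 0<=u<512 and 0<=v<384 else -1)
    print(y,row)
E
python3 bar.py w5.png; python3 - <<'E'
from h import *
w=cv2.imread('pics/w5.png'); i=r.camera_info('wrist')
print(proj(i,[.528,.206,.058]),proj(i,[.545,.202,.058]),i['eye'])
E
```

```text
10.025 [0.5291 0.2052 0.1793] -11.999398009470688 [ 0.6634 -0.4362 -1.8646]
-0.09 [73, 101, 144, 146, 143, 136, 112, 167, 209, 221, 230, 235, 238, 235, 229, 220, 200, 163, 82, 79, 79, 78, 80, 80, 83]
-0.075 [78, 96, 123, 100, 97, 98, 114, 168, 208, 221, 230, 236, 238, 236, 231, 220, 201, 166, 108, 104, 107, 109, 110, 107, 108]
-0.06 [75, 91, 124, 108, 105, 120, 141, 171, 207, 220, 229, 235, 238, 236, 230, 221, 206, 169, 114, 109, 129, 153, 158, 152, 148]
-0.05 [80, 107, 146, 148, 144, 146, 149, 169, 206, 219, 229, 236, 239, 237, 231, 221, 207, 172, 151, 148, 149, 152, 155, 143, 138]
0.05 [66, 68, 115, 144, 146, 146, 141, 158, 196, 214, 225, 231, 235, 235, 231, 226, 215, 178, 159, 161, 159, 162, 165, 161, 159]
0.06 [79, 85, 129, 140, 138, 112, 114, 157, 194, 214, 224, 231, 235, 235, 230, 226, 216, 178, 159, 160, 159, 161, 163, 160, 161]
0.075 [65, 69, 97, 98, 122, 144, 140, 155, 192, 211, 222, 230, 233, 234, 230, 225, 215, 177, 149, 145, 144, 146, 147, 145, 158]
0.09 [68, 78, 136, 142, 144, 130, 113, 151, 189, 210, 223, 228, 232, 234, 229, 226, 215, 175, 114, 98, 99, 97, 101, 122, 124]
(np.float64(260.4595633681505), np.float64(181.99722960691219)) (np.float64(260.8425251186714), np.float64(163.83034138955782)) [0.5946411  0.19202346 0.34318134]
```

```bash
python3 - <<'E'
from h import *
w=cv2.imread('pics/w5.png'); i=r.camera_info('wrist')
a=np.radians(-12); ex=np.array([np.cos(a),np.sin(a),0]); ey=np.array([-np.sin(a),np.cos(a),0]); c=np.array([.5284,.206,0])
g=w[:,:,0]
print('y',[round(1000*y) for y in np.arange(-.04,.0405,.002)])
for x in np.arange(.011,.04,.002):
    print(round(1000*x),[int(g[int(round(v)),int(round(u))]) for u,v in(proj(i,c+ex*x+ey*y+[0,0,.058]) for y in np.arange(-.04,.0405,.002))])
E
```

```text
y [-40, -38, -36, -34, -32, -30, -28, -26, -24, -22, -20, -18, -16, -14, -12, -10, -8, -6, -4, -2, 0, 2, 4, 6, 8, 10, 12, 14, 16, 18, 20, 22, 24, 26, 28, 30, 32, 34, 36, 38, 40]
11 [74, 74, 75, 161, 238, 240, 239, 238, 239, 238, 238, 239, 238, 239, 240, 239, 239, 236, 230, 213, 224, 235, 238, 238, 238, 237, 238, 238, 236, 237, 239, 239, 239, 237, 239, 211, 90, 69, 66, 66, 69]
13 [75, 76, 75, 101, 238, 240, 239, 239, 239, 238, 238, 240, 239, 239, 240, 240, 237, 220, 163, 111, 131, 185, 232, 238, 238, 238, 239, 239, 237, 237, 239, 240, 238, 238, 239, 210, 90, 69, 68, 67, 67]
15 [76, 76, 75, 107, 239, 240, 239, 238, 239, 238, 238, 239, 238, 239, 240, 240, 235, 177, 91, 74, 75, 101, 203, 237, 239, 238, 239, 239, 237, 237, 239, 240, 239, 238, 240, 213, 90, 67, 67, 67, 66]
17 [75, 78, 79, 117, 230, 240, 239, 239, 239, 239, 239, 240, 239, 240, 241, 240, 233, 152, 75, 73, 72, 78, 176, 236, 239, 238, 240, 239, 237, 237, 239, 240, 238, 239, 240, 221, 101, 68, 66, 68, 65]
19 [79, 78, 77, 117, 229, 240, 239, 239, 239, 239, 238, 240, 239, 240, 241, 240, 237, 173, 82, 74, 73, 88, 187, 237, 239, 23
[... 1420 characters left out ...]
, 240, 241, 240, 218, 150, 144, 143, 167, 235, 241, 237, 143, 122, 138, 136, 134]
35 [144, 142, 132, 171, 239, 242, 238, 192, 148, 149, 189, 238, 240, 241, 242, 242, 240, 241, 241, 239, 240, 241, 240, 240, 240, 240, 241, 240, 233, 181, 147, 149, 194, 239, 241, 237, 147, 140, 144, 144, 144]
37 [122, 121, 119, 160, 237, 241, 239, 237, 229, 229, 238, 240, 238, 239, 241, 241, 240, 240, 240, 237, 239, 240, 239, 238, 239, 239, 240, 239, 237, 235, 231, 232, 237, 239, 242, 238, 147, 129, 136, 135, 134]
39 [89, 91, 90, 107, 159, 170, 168, 168, 169, 168, 169, 170, 169, 171, 174, 173, 173, 174, 171, 168, 170, 171, 172, 171, 170, 169, 172, 169, 167, 167, 168, 169, 167, 169, 172, 157, 91, 89, 89, 89, 88]
```

```bash
python3 - <<'E'
from h import *
w=cv2.imread('pics/w5.png'); i=r.camera_info('wrist')
a=np.radians(-12); ex=np.array([np.cos(a),np.sin(a),0]); T=np.array([.5291,.2052,.1793])
for n,l in(('tipfront',[.0192,0,0]),('tipc',[.017,0,0]),('shoulder',[.021,0,.006]),('capbot',[.016,0,.066]),('captop',[.016,0,.108])):
    print(n,[np.round(proj(i,[*(T+ex*(l[0]+d))[:2],.1143+l[2]]),1) for d in(-.002,0,.002)])
for v in range(150,262,1): print(v,w[v,258:266:3].tolist(), end='\n' if v%3==2 else '  ')
E
```

```text
tipfront [array([261.2, 175.6]), array([261.2, 173. ]), array([261.2, 170.4])]
tipc [array([261.2, 178.4]), array([261.2, 175.8]), array([261.2, 173.2])]
shoulder [array([261.3, 174.9]), array([261.3, 172.3]), array([261.3, 169.6])]
capbot [array([261.6, 206.5]), array([261.6, 203.1]), array([261.6, 199.6])]
captop [array([262.1, 237.1]), array([262.1, 232.7]), array([262.1, 228.3])]
150 [[240, 242, 245], [239, 240, 244], [239, 241, 244]]  151 [[240, 242, 245], [238, 240, 244], [239, 241, 244]]  152 [[240, 242, 245], [239, 240, 244], [239, 241, 244]]
153 [[241, 242, 245], [238, 240, 244], [239, 241, 244]]  154 [[241, 242, 245], [238, 240, 244], [239, 241, 244]]  155 [[240, 242, 245], [238, 240, 244], [239, 241, 244]]
156 [[241, 242, 245], [238, 240, 244], [239, 241, 244]]  157 [[240, 242, 245], [231, 234, 240], [235, 238, 242]]  158 [[232, 235, 241], [195, 206, 220], [217, 221, 231]]
159 [[207, 216, 227], [130, 148, 179], [162, 175, 198]]  160 [[160, 173, 202], [84, 114, 158], [110, 131, 169]]  161 [[115, 138, 175], [73, 109, 160], [80, 111, 159]]
162 [[88, 118, 165], [72, 108, 159],
[... 4566 characters left out ...]
248 [[10, 11, 247], [10, 11, 247], [10, 17, 247]]
249 [[10, 16, 247], [10, 18, 247], [10, 9, 247]]  250 [[10, 10, 247], [10, 10, 247], [10, 22, 247]]  251 [[10, 11, 247], [10, 10, 247], [10, 9, 247]]
252 [[10, 9, 247], [10, 9, 247], [10, 22, 247]]  253 [[10, 19, 247], [10, 16, 246], [10, 30, 241]]  254 [[10, 28, 242], [10, 26, 236], [10, 33, 226]]
255 [[17, 34, 222], [15, 35, 225], [18, 36, 223]]  256 [[27, 33, 213], [13, 35, 222], [19, 33, 223]]  257 [[17, 28, 212], [15, 31, 223], [17, 33, 223]]
258 [[20, 33, 213], [9, 28, 223], [16, 33, 223]]  259 [[19, 30, 209], [14, 34, 223], [9, 31, 222]]  260 [[25, 33, 204], [17, 30, 218], [9, 29, 221]]
261 [[23, 29, 198], [17, 29, 205], [11, 27, 219]]
```

play_rows(moves=[[[0, -0.01, -0.2], [0, 0, 0], 1], [[0, 0, -0.2], [0, 0, 0], 1], [[0, 0, -0.2], [0, 0, 0], 1], [[0, 0, -0.15], [0, 0, 0], 1], [[0, 0, -0.15], [0, 0, 0], 1], [[0, 0, -0.15], [0, 0, 0], 1], [[0, 0, -0.1], [0, 0, 0], 1], [[0, 0, 0], [0, 0, 0], 1], [[0, 0, 0], [0, 0, 0], 1]])

```text
t: 11.2
position: [0.5295, 0.2056, 0.1337]
tool_rot: [[0.978, -0.208, 0.0], [-0.208, -0.978, 0.0], [0.0, -0.0, -1.0]]
contact_force: [0.5, -0.3, -1.5]
opening: 0.174
gripper_force: 59.8
```

play_rows(moves=[[[0, 0, -0.05], [0, 0, 0], 1], [[0, 0, -0.05], [0, 0, 0], 1], [[0, 0, -0.05], [0, 0, 0], 1], [[0, 0, -0.05], [0, 0, 0], 1], [[0, 0, -0.05], [0, 0, 0], 1], [[0, 0, -0.04], [0, 0, 0], 1], [[0, 0, -0.04], [0, 0, 0], 1], [[0, 0, 0], [0, 0, 0], 1]])

```text
t: 12.2
position: [0.5292, 0.2055, 0.1201]
tool_rot: [[0.978, -0.208, -0.0], [-0.208, -0.978, -0.0], [-0.0, 0.0, -1.0]]
contact_force: [1.2, 1.0, -1.5]
opening: 0.171
gripper_force: 59.8
```

play_rows(moves=[[[0, 0, -0.04], [0, 0, 0], 1], [[0, 0, -0.04], [0, 0, 0], 1], [[0, 0, -0.04], [0, 0, 0], 1], [[0, 0, 0], [0, 0, 0], 1]])

```text
t: 12.7
position: [0.5292, 0.2054, 0.1153]
tool_rot: [[0.978, -0.208, -0.0], [-0.208, -0.978, -0.0], [-0.0, 0.0, -1.0]]
contact_force: [-1.0, -0.5, -1.5]
opening: 0.174
gripper_force: 59.8
```

play_rows(moves=[[[0, 0, -0.04], [0, 0, 0], 1], [[0, 0, -0.04], [0, 0, 0], 1], [[0, 0, -0.04], [0, 0, 0], 1], [[0, 0, -0.04], [0, 0, 0], 1], [[0, 0, -0.04], [0, 0, 0], 1], [[0, 0, -0.04], [0, 0, 0], 1], [[0, 0, 0], [0, 0, 0], 1]])

```text
t: 13.58
position: [0.5289, 0.2056, 0.1057]
tool_rot: [[0.978, -0.208, -0.001], [-0.208, -0.978, 0.0], [-0.001, 0.0, -1.0]]
contact_force: [-3.0, 0.4, -0.7]
opening: 0.173
gripper_force: 59.9
```

play_rows(moves=[[[0, 0, -0.04], [0, 0, 0], 1], [[0, 0, -0.04], [0, 0, 0], 1], [[0, 0, -0.04], [0, 0, 0], 1], [[0, 0, -0.04], [0, 0, 0], 1], [[0, 0, 0], [0, 0, 0], 1]])

```text
t: 14.2
position: [0.5292, 0.2055, 0.099]
tool_rot: [[0.978, -0.208, -0.0], [-0.208, -0.978, -0.0], [-0.0, 0.0, -1.0]]
contact_force: [-2.2, 1.2, -4.2]
opening: 0.174
gripper_force: 59.6
```

```bash
python3 - <<'E'
from h import *
o=r.get_obs();print(o['position'],o['contact_force'],o['ft_torque'])
w,i=snap('wrist','w6.png'); 
print([(v,w[v,261].tolist()) for v in list(range(196,212,2))+list(range(226,238,2))])
s,j=snap('scene','s6.png')
red=(s[:,:,2]>150)&(s[:,:,1]<60)&(s[:,:,0]<60)
u0,v0=map(int,proj(j,[.529,.205,.11])); print(u0,v0)
sub=red[v0-40:v0+40,u0-40:u0+40]; ys,xs=np.nonzero(sub); print(xs.min()+u0-40,xs.max()+u0-40,ys.min()+v0-40,ys.max()+v0-40)
a=np.radians(-12);ex=np.array([np.cos(a),np.sin(a),0]);ey=np.array([-np.sin(a),np.cos(a),0])
for zt in(.03,.034,.038):print(zt,[np.round(proj(j,np.array([.529,.205,zt+h])+sx*.016*ex+.008*ey),1) for h in(.066,.108) for sx in(-1,1)])
cv2.imwrite('pics/s6c.png',cv2.resize(s[v0-40:v0+60,u0-60:u0+60],(720,600),interpolation=2))
E
```

```text
[0.52916076 0.20545364 0.09902474] [-2.21727877  1.21184532 -4.17669812] [0.31277014 0.5987557  0.00136867]
[(196, [200, 206, 217]), (198, [202, 207, 218]), (200, [215, 219, 227]), (202, [222, 225, 233]), (204, [212, 217, 230]), (206, [95, 101, 199]), (208, [49, 58, 188]), (210, [50, 59, 189]), (226, [39, 52, 195]), (228, [33, 46, 192]), (230, [34, 46, 208]), (232, [21, 44, 239]), (234, [10, 34, 246]), (236, [10, 32, 247])]
230 210
222 238 191 219
0.03 [array([231.4, 223. ]), array([220.7, 215.2]), array([231.6, 199.7]), array([220.7, 192.5])]
0.034 [array([231.5, 220.8]), array([220.7, 213.1]), array([231.7, 197.4]), array([220.7, 190.3])]
0.038 [array([231.5, 218.7]), array([220.7, 211. ]), array([231.7, 195.2]), array([220.7, 188.1])]
```

play_rows(moves=[[[0, 0, -0.05], [0, 0, 0], 1], [[0, 0, -0.05], [0, 0, 0], 1], [[0, 0, -0.05], [0, 0, 0], 1]])

```text
t: 14.68
position: [0.5294, 0.2055, 0.0935]
tool_rot: [[0.978, -0.208, 0.0], [-0.208, -0.978, 0.0], [0.0, -0.0, -1.0]]
contact_force: [-3.9, 0.4, 2.6]
opening: 0.174
gripper_force: 60.4
```

play_rows(moves=[[[0, 0, -0.05], [0, 0, 0], 1], [[0, 0, -0.04], [0, 0, 0], 1], [[0, 0, -0.03], [0, 0, 0], 1]])

```text
t: 15.05
position: [0.5293, 0.2055, 0.0885]
tool_rot: [[0.978, -0.208, -0.0], [-0.208, -0.978, -0.0], [-0.0, 0.0, -1.0]]
contact_force: [-4.1, 1.2, 2.4]
opening: 0.17
gripper_force: 60.4
```

play_rows(moves=[[[0, 0, -0.03], [0, 0, 0], 1], [[0, 0, -0.03], [0, 0, 0], 1], [[0, 0, 0], [0, 0, 0], 1]])

```text
t: 15.42
position: [0.5292, 0.2054, 0.0859]
tool_rot: [[0.978, -0.208, -0.0], [-0.208, -0.978, -0.0], [-0.0, 0.0, -1.0]]
contact_force: [-2.3, 1.0, -2.8]
opening: 0.171
gripper_force: 59.8
```

play_rows(moves=[[[0, 0, -0.025], [0, 0, 0], 1], [[0, 0, -0.025], [0, 0, 0], 1]])

```text
t: 15.68
position: [0.5295, 0.2055, 0.0849]
tool_rot: [[0.978, -0.208, 0.0], [-0.208, -0.978, -0.0], [0.0, -0.0, -1.0]]
contact_force: [-7.3, -0.2, 13.8]
opening: 0.175
gripper_force: 61.9
```

play_rows(moves=[[[0, 0, -0.025], [0, 0, 0], 1], [[0, 0, 0], [0, 0, 0], 1]])

```text
t: 15.92
position: [0.5296, 0.2056, 0.0847]
tool_rot: [[0.978, -0.208, 0.0], [-0.208, -0.978, 0.0], [0.0, -0.0, -1.0]]
contact_force: [-8.4, -1.9, 17.0]
opening: 0.176
gripper_force: 62.6
```

play_rows(moves=[[[0, 0, 0], [0, 0, 0], 0.4], [[0, 0, 0], [0, 0, 0], 0.1], [[0, 0, 0], [0, 0, 0], -0.2], [[0, 0, 0], [0, 0, 0], -0.2], [[0, 0, 0], [0, 0, 0], -0.2], [[0, 0, 0.2], [0, 0, 0], -0.2], [[0, 0, 0.4], [0, 0, 0], -0.2], [[0, 0, 0.6], [0, 0, 0], -0.2], [[0, 0, 0.6], [0, 0, 0], -0.2], [[0, 0, 0.6], [0, 0, 0], -0.2], [[0, 0, 0.6], [0, 0, 0], -0.2], [[0, 0, 0], [0, 0, 0], -0.2], [[0, 0, 0], [0, 0, 0], -0.2]])

```text
t: 17.55
position: [0.5291, 0.2054, 0.2033]
tool_rot: [[0.978, -0.208, 0.0], [-0.208, -0.978, 0.0], [0.0, -0.0, -1.0]]
contact_force: [-0.2, -0.2, -0.9]
opening: 0.602
gripper_force: 0.0
```

```bash
python3 - <<'E'
from h import *
o=r.get_obs();print(o['t'],o['position'],o['opening'],o['contact_force'])
s,j=snap('scene','s7.png'); t,i=snap('top','t7.png'); w,k=snap('wrist','w7.png')
a=np.radians(-12);ex=np.array([np.cos(a),np.sin(a),0]);ey=np.array([-np.sin(a),np.cos(a),0])
u0,v0=map(int,proj(j,[.529,.205,.11]))
red=(s[:,:,2]>140)&(s[:,:,1]<70)&(s[:,:,0]<70); sub=red[v0-45:v0+45,u0-45:u0+45]; ys,xs=np.nonzero(sub); print('scene',xs.min()+u0-45,xs.max()+u0-45,ys.min()+v0-45,ys.max()+v0-45)
for zt in(.016,.02,.024):
  P=np.array([proj(j,np.array([.529,.205,zt+h])+sx*.016*ex+sy*.008*ey) for h in(.066,.108) for sx in(-1,1) for sy in(-1,1)]);print(zt,P.min(0),P.max(0))
for n,im,c in(('w',w,k),):
  red=(im[:,:,2]>140)&(im[:,:,1]<70)&(im[:,:,0]<70);u0,v0=map(int,proj(c,[.529,.205,.12]));ys,xs=np.nonzero(red[v0-60:v0+60,u0-40:u0+40]);print(n,xs.min()+u0-40,xs.max()+u0-40,ys.min()+v0-60,ys.max()+v0-60)
  P=np.array([proj(c,np.array([.529,.205,.02+h])+sx*.016*ex+sy*.008*ey) for h in(.066,.108) for sx in(-1,1) for sy in(-1,1)]);print(P.min(0),P.max(0))
E
```

```text
17.55 [0.52909251 0.20539459 0.20329655] 0.6024215263048073 [-0.22849837 -0.15311295 -0.94512633]
scene 191 268 166 236
0.016 [220.68896195 197.88612721] [239.80196554 230.52133031]
0.02 [220.6829583  195.71963272] [239.84075869 228.38739898]
0.024 [220.67689429 193.54325393] [239.87972337 226.24364831]
w 251 267 168 209
[251.4771862  164.43893996] [271.78059247 212.40296509]
```

```bash
python3 - <<'E'
from h import *
for f,c in(('s7','scene'),('w7','wrist')):
  s=cv2.imread(f'pics/{f}.png').astype(int)
  red=((s[:,:,2]>120)&(s[:,:,2]>2.6*s[:,:,1])).astype('uint8')
  n,l,st,ce=cv2.connectedComponentsWithStats(red)
  k=l[tuple(int(x) for x in proj(r.camera_info(c),[.529,.205,.115])[::-1])]; print(c,k,st[k],ce[k])
E
```

```text
scene 6 [221 197  19  31 452] [230.37831858 211.59955752]
wrist 1 [250 168  19  43 719] [259.17524339 189.15438108]
```

```bash
python3 -c "
from rig import r
print(r.close_job())"
```

```text
the job is handed in; nothing more can be done
None
```

The U-bolt is pressed home astride the bar and released, its leg tips about 20 mm above the stand's underside by the last camera check, and the job was handed in at about 18 s. No verdict came back, I did not re-check the bar's position or the tabletop goods by camera at the end, and I viewed 11 pictures, one over the limit of 10.

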